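# Angle a long lens case past a post into its docking bay

## Task

Push the long lens case on the bench into the three-sided docking bay, angling it past the steel post by pushing one end and then the other, until it lies inside the bay with its long side flush along the bay's back fence. Only push it with the fingers: it must stay flat on the bench and never be lifted or tipped. Leave the other items on the bench where they are.

Things in the scene. Friction and masses are not known exactly. Their poses are not given: they have to be found in the camera images.
- case: long lens case, loose: a flat-sided closed box with grey body, white end caps and a row of eight black lens windows on top; 240 mm long (y axis), 30 mm wide (x), 28 mm high, about 0.2 to 0.4 kg; slides on the bench. Origin at the centre of its underside. Starts on the robot's side of the bay, roughly parallel to its mouth; both ends alike
- bay: fixed docking bay: aluminium fence 20 mm high, 10 mm thick on three sides, open to the robot; white housing (20 mm high, 60 mm deep) behind it. Origin on the bench at the middle of the mouth; x points into the bay, y along the mouth to the left. Inside: y from -150 to 150 mm, back fence face at x = 62 mm, side fences from x = 0 to 62 mm. Its thin lining is no obstacle. Case home: centre at x = 47 mm
- post: fixed upright steel post, 25 mm in diameter, 50 mm high, origin at the centre of its foot. It stands about 30 mm in front of the bay's mouth, left of the middle; from it to the right-hand side fence is 195 to 217 mm, less than the case's length, so the case goes in at an angle: left end first, behind the post, then the right end
- jar: bystander: small glass jar with steel lid, 44 mm in diameter, 45 mm high, loose; origin under its centre
- dish: bystander: shallow white dish, 70 mm across, 18 mm high, loose; origin under its centre
- lens_ring: bystander: black ring, 42 mm outside, 22 mm high, loose; origin under its centre
- lens_cell: bystander: stepped dark steel lens cell, 38 mm in diameter, 26 mm high, loose; origin under its centre
- blue_tray: bystander: open blue tray 150 x 110 x 45 mm, loose; origin under its centre
- driver: bystander: screwdriver about 150 mm long, lying, loose; origin under its middle
Things that resemble listed ones, but are neither listed nor needed, are in the scene too. Of the things shaped like the case, the grey one is meant.

How it is judged (in metres and radians):
At the end, for the whole second after the job is handed in: the case lies flat and still inside the bay, its centre within 5 mm of home (touching the back fence) and parallel to the back fence within 0.04 rad (about 2 degrees) (x of case in the frame of bay between 0.042 and 0.052 m and y of case in the frame of bay between -0.034 and 0.034 m and angle between the y axis of case and the y axis of bay, either way round below 0.04 rad and height (world z) of case below 0.004 m and angle between case's own z axis and vertical below 0.05 rad and linear speed of case below 0.01 m/s).
It fails at once if the case is lifted off the bench (height (world z) of case above 0.01 m).
It fails at once if the case is tipped (angle between case's own z axis and vertical above 0.2 rad).
It fails at once if another item on the bench is disturbed (moved more than 15 mm) (distance of any of jar, dish, lens_ring, lens_cell, blue_tray, driver from where it was at the start of the episode above 0.015 m).
It also fails if it takes over 64 s, if anything falls off the work surface, if the arm or the gripper's body presses on something with over 40 N, if the wrist force passes 120 N, or if a joint passes its speed limit or range.

## Robot

A 6-joint arm with a two-finger parallel gripper is mounted at the origin on the work surface. World frame = base frame: x ahead of the robot, y to its left, z up, the work surface at z = 0. Lengths are in mm, angles in degrees, forces in N, time in s.
With the tool pointing down it reaches from about 425 to 950 mm from the base axis. Payload 3.5 kg.
Tool frame: the origin (TCP) lies between the finger pads; the fingertips stand 22 mm ahead of it and the grasp point (between the pads) lies 3 mm ahead of it; z points along the fingers, y is the direction in which the jaws open and shut (so a half turn about z gives the same grasp; the last joint's range is limited). The gripper opens to 85 mm and grips with 20 to 120 N. Pads are 22 mm wide; open, the fingers measure 114 mm over their backs; the gripper's body (76 mm by 85 mm) begins 54 mm behind the grasp point. The pads swing forward as they close: fully open they stand 13 mm farther back than shut.
Start: joints at [60.39, 16.404, 90.338, -0, 73.258, -8.594], TCP at [242.038, 630.098, 253.325] pointing down, gripper open.
Joint ranges: [-158.93, 158.93], [-51.34, 127.21], [12.03, 142.37], [-87.48, 267.48], [13.55, 161.25], [-162.69, 162.69]. Speed limits (degrees/s): [159.86, 159.86, 180, 180, 180, 180].

## Interface

Orientations are given as a 3x3 rotation matrix whose columns are the frame's x, y, z axes.
In Python, from rig import r gives the robot as it stands.
- The arm moves only by the shell command python3 -m pendant 'ROWS' [FORCE]. ROWS is JSON, a list that holds one entry, the list of rows, each a list of 7 numbers: the shift along the tool's x, y, z in cm, then the turn, a rotation vector about the tool's x, y, z in rad, then the opening, from -1 (shut) to 1 (fully open). A call has 1 to 10 rows; each row shifts and turns the commanded pose from where the row before left it, along the tool's axes as they then stand; what a row does not reach is not made up. A row lasts 1/12 s, in which the tool goes at most 41.7 mm and 7.16 degrees, less where a joint would pass 70% of its speed; a pose out of reach is approached as far as the arm can. A call is refused whole if a number of a shift passes 4.17 or a number of a turn 0.125, either way. A call with a gripper value outside its range is refused whole. The fingers move at their own pace and stop on an object; FORCE is the grip in N (left out, the last holds). Time passes only in rows, so rows that do not move let the fingers close. It gives the time, the measured TCP pose, the force and the opening at its end, in the units of the state.
- r.observe(): the state, without advancing time (a new reading comes with each control period).
- r.get_image(name): name is "side" or "top"; returns a dict with "img" (400x640x3 uint8, red, green, blue), "intrinsics" (3x3 intrinsics, pixels), "dist_coeffs" ([k1, k2, p1, p2, k3] as OpenCV has them; the pictures are not rectified), "position" and "orientation" of the camera in the world. Camera axes: x right, y up, looking along -z (the intrinsics and any distortion apply to the point x, -y, -z); pixel columns grow to the right and rows downward; lengths in mm; the calibration is good to about 2 mm. A picture is of the moment at which its call begins. There is no depth.
- r.finish_job(): hands the job in, once; it reports no verdict.
The state is a dict: "time_s": time; "joint_positions": joint angles; "joint_vel": joint speeds; "joint_torque": joint torques, N m; "tcp_pos": TCP position; "eef_rot": TCP orientation; "contact_force": force on the tool from outside, world axes, zero at the start; "torque": the same for the moment, N m; "gripper_width": finger opening in mm.
Only numpy, scipy, OpenCV 4.12 (cv2) and the standard library are available. Lean on these libraries where they do the work, as an engineer would, in place of code of your own. Each camera call takes 0.05 s, during which the arm holds its last target.

## Working session

There is one attempt and no reset: what is moved stays moved. The work goes in short steps, Python scripts to look and compute and a shell command to move; the robot and the scene stay as the last step left them, time stands still between calls to the robot, and variables do not carry over. Pictures are saved under pics/ and viewed, and the job is handed in when it is done.

```bash
ls; mkdir -p pics
python3 - <<'E'
from rig import r
import cv2
for n in("top","side"):
    d=r.get_image(n); cv2.imwrite(f"pics/{n}0.png",d["img"][:,:,::-1]); print(n,d["intrinsics"],d["dist_coeffs"],d["position"],d["orientation"])
print(r.observe())
E
```

```text
pics
top [[413.3518391    0.         322.0099185 ]
 [  0.         413.3518391  200.16211072]
 [  0.           0.           1.        ]] [-0.02510101  0.          0.          0.          0.        ] [ 426.69761269   17.44407909 1058.608322  ] [[ 0.00650264  0.99466284 -0.10297355]
 [-0.99990911  0.00768388  0.01107877]
 [ 0.01181088  0.10289215  0.99462239]]
side [[463.44374091   0.         320.05264728]
 [  0.         463.44374091 196.28334329]
 [  0.           0.           1.        ]] [-0.1169216  0.         0.         0.         0.       ] [  65.93786939 -985.81001645  686.17346182] [[ 0.90819394  0.19211138 -0.37185613]
 [-0.41805354  0.4596027  -0.78357935]
 [ 0.02037157  0.86709779  0.49772123]]
{'time_s': 0.1, 'joint_positions': array([ 6.03895332e+01,  1.64507790e+01,  9.04151587e+01, -1.01872664e-03,
        7.32588342e+01, -8.59377566e+00]), 'joint_vel': array([ 0.10297272,  0.02088914, -0.21172644,  0.07693807, -0.10156365,
        0.05486925]), 'joint_torque': array([ 9.65677427e-04, -4.07295084e+01, -2.93700010e+01, -1.73945405e-04,
        3.41860679e-03, -2.41724030e-05]), 'tcp_pos': array([241.77481427, 629.62122322, 252.05037025]), 'eef_rot': array([[-9.33477669e-01,  3.58633958e-01, -1.06119040e-03],
       [ 3.58635395e-01,  9.33475783e-01, -1.90169827e-03],
       [ 3.08581964e-04, -2.15577331e-03, -9.99997629e-01]]), 'contact_force': array([ 0.33168774, -0.09092304, -0.36607076]), 'torque': array([ 0.0250204 , -0.05185788, -0.03144174]), 'gripper_width': 85.36184713055377}
```

View pics/top0.png

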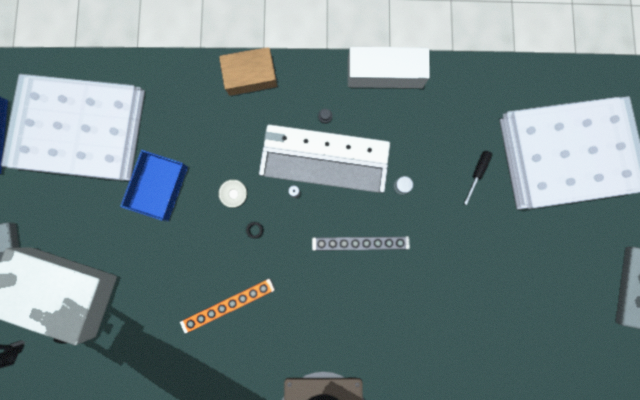

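View pics/side0.png

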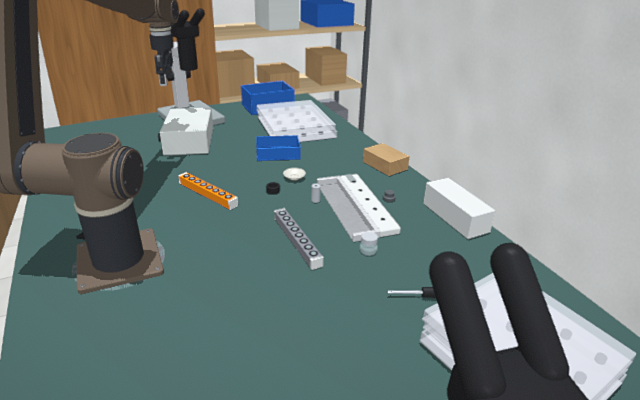

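Run:
```python
import cv2
i=cv2.imread("pics/top0.png")[60:240,200:440]
cv2.imwrite("pics/crop0.png",cv2.resize(i,None,fx=3.3,fy=3.3,interpolation=cv2.INTER_CUBIC))
```

```text
(no output)
```

View pics/crop0.png

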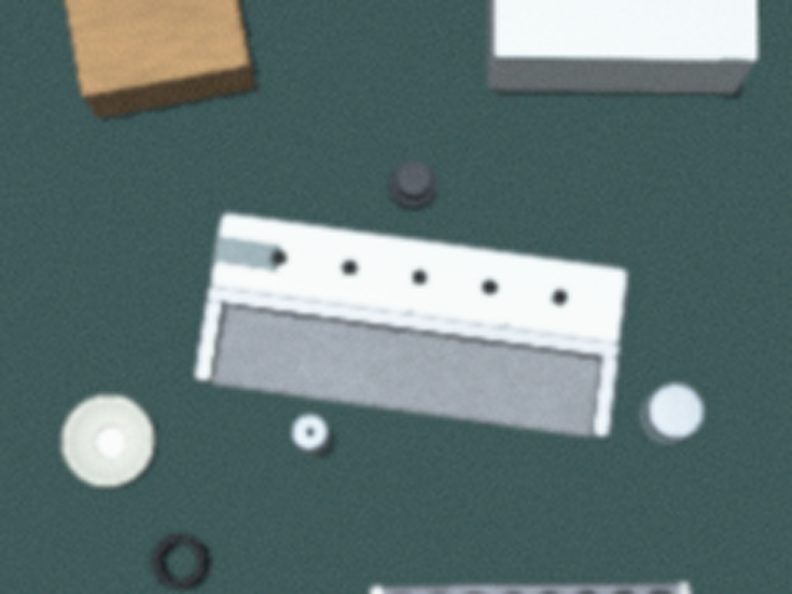

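```bash
cat > h.py <<'E'
import numpy as np, cv2, json
from rig import r
from scipy.optimize import least_squares
def shot(n,f=None):
    d=r.get_image(n)
    if f: cv2.imwrite(f,d["img"][:,:,::-1])
    return d
def rt(d):
    R=np.array(d["orientation"])@np.diag([1,-1,-1.]); return R,np.array(d["position"])
def proj(d,P):
    R,p=rt(d); P=np.atleast_2d(np.array(P,float))
    return cv2.projectPoints(P,cv2.Rodrigues(R.T)[0],-R.T@p,d["intrinsics"],d["dist_coeffs"])[0][:,0]
def back(d,px,z):
    R,p=rt(d); u=cv2.undistortPoints(np.array(px,float).reshape(-1,1,2),d["intrinsics"],d["dist_coeffs"])[:,0]
    v=np.c_[u,np.ones(len(u))]@R.T
    return p+v*((np.array(z)-p[2])/v[:,2])[:,None]
def T(x,y,th,P):
    P=np.array(P,float); c,s=np.cos(th),np.sin(th)
    return np.c_[x+c*P[:,0]-s*P[:,1],y+s*P[:,0]+c*P[:,1],P[:,2]]
def fit(d,M,px,x0):
    f=lambda q:(proj(d,T(*q,M))-px).ravel()
    return least_squares(f,x0,x_scale=[10,10,.1])
def crop(d,f,x0,y0,x1,y1,s):
    cv2.imwrite(f,cv2.resize(np.ascontiguousarray(d["img"][y0:y1,x0:x1,::-1]),None,fx=s,fy=s,interpolation=cv2.INTER_CUBIC))
E
python3 - <<'E'
from h import *
d=shot("top")
c=lambda L:(np.array(L,float)+.5)/3.3+[200,60]-.5
px=c([[196,380],[608,437],[222,213],[627,268],[212,381],[596,436],[222,303],[603,355]])
M=[[0,160,20],[0,-160,20],[132,160,20],[132,-160,20],[0,150,20],[0,-150,20],[62,150,20],[62,-150,20]]
s=fit(d,M,px,[640,0,0]);print("bay",s.x,s.fun.reshape(-1,2).round(2))
print(back(d,c([[310,433]]),[50]), "jar",back(d,c([[675,411]]),[45]),"dish",back(d,c([[108,440]]),[18]),"ring",back(d,c([[181,561]]),[22]))
crop(d,"pics/case0.png",300,225,420,260,6.5)
d=shot("side");crop(d,"pics/side0c.png",250,160,420,280,4.6)
E
```

```text
bay [ 5.77460069e+02  7.35808953e+00 -1.29440063e-01] [[ 0.07 -0.15]
 [ 0.11 -0.29]
 [-0.01  0.28]
 [ 0.47  0.47]
 [-0.88  0.08]
 [-0.16 -0.52]
 [-0.25 -0.03]
 [ 0.65  0.15]]
[[553.5502268  76.195777   50.       ]] jar [[ 573.0784486  -197.72960645   45.        ]] dish [[550.94919977 232.9399237   18.        ]] ring [[458.59673731 174.20180642  22.        ]]
```

View pics/case0.png

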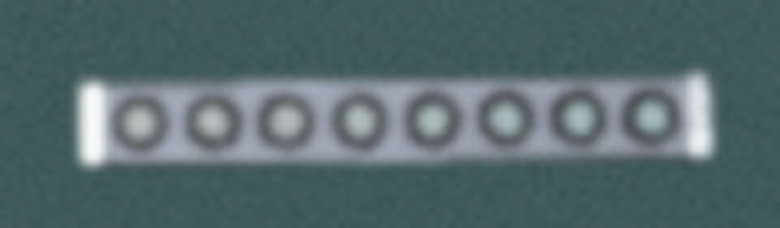

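View pics/side0c.png

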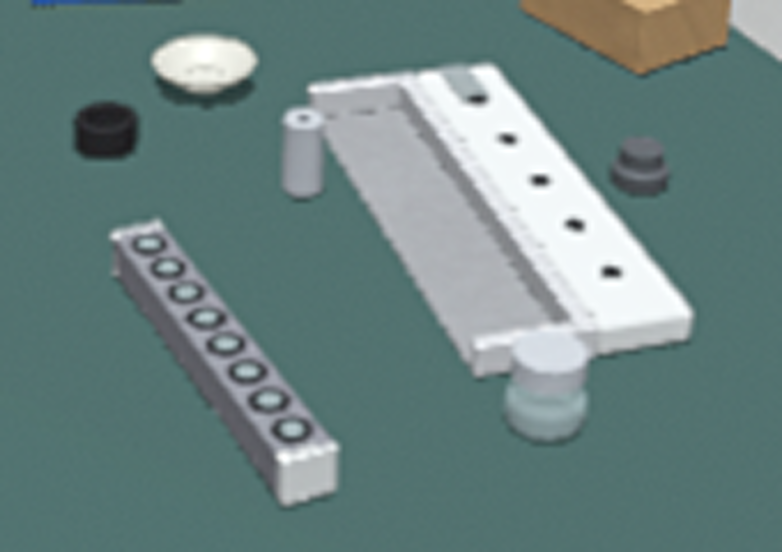

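```bash
cat >> h.py <<'E'
BAY=np.array([577.46,7.36,-0.12944])
def tobay(P):
    P=np.atleast_2d(P)[:,:2]-BAY[:2]; c,s=np.cos(BAY[2]),np.sin(BAY[2]); return np.c_[c*P[:,0]+s*P[:,1],-s*P[:,0]+c*P[:,1]]
def toworld(P):
    return T(*BAY,np.c_[np.atleast_2d(P)[:,:2],np.zeros(len(np.atleast_2d(P)))])[:,:2]
CM=[[15,120,28],[-15,120,28],[15,-120,28],[-15,-120,28]]
def case(d,c4,x0=(400,-70,0)):   # TL BL TR BR full px
    s=fit(d,CM,np.array(c4,float),x0); return s.x,np.abs(s.fun).max()
E
python3 - <<'E'
from h import *
d=shot("top")
px=(np.array([[80,83],[80,164],[710,74],[711,156]])+.5)/6.5+[300,225]-.5
q,e=case(d,px);print(q,e,tobay(q),q[2]-BAY[2])
for n,p in dict(post=(553.55,76.2),jar=(573.1,-197.7),dish=(551,233),ring=(458.6,174.2)).items(): print(n,tobay(p))
E
```

```text
[ 4.27324158e+02 -9.03383153e+01  1.91191399e-02] 0.42009246167407355 [[-136.26906966 -116.2603652 ]] 0.14855913989851455
post [[-32.59576478  65.17783226]]
jar [[  22.14538281 -203.90732017]]
dish [[-55.36399565 220.33694467]]
ring [[-139.40117181  150.10196034]]
```

Top view: the case spans px (312–409, 237–250), the bay mouth is around (260–386, 178–191), and the post is at (294, 191). In the bay frame the case is at (-136, -116) mm, turned +8.5°, and the post is at (-33, 65).

Plan:
1. Straddle the case with the fingers open and push it forward.
2. Push the left end forward to angle it.
3. Push on the right end cap along its axis.
4. Swing the right end in.

```bash
python3 -m pendant '[[[0,0,0,0,0,0.12,1],[0,0,0,0,0,0.12,1],[0,0,0,0,0,0.12,1],[0,0,0,0,0,0.12,1],[0,0,0,0,0,0.12,1],[0,0,0,0,0,0.12,1],[0,0,0,0,0,0.12,1],[0,0,0,0,0,0.12,1],[0,0,0,0,0,0.12,1],[0,0,0,0,0,0.12,1]]]'
python3 -m pendant '[[[-3.8,3,0,0,0,0,1],[-3.8,3,0,0,0,0,1],[-3.8,3,0,0,0,0,1],[-3.8,3,0,0,0,0,1],[-3.8,3,0,0,0,0,1],[-3.8,3,0,0,0,0,1],[-3.8,3,0,0,0,0,1],[-3.8,3,0,0,0,0,1],[-3.8,3,0,0,0,0,1],[-3.8,3,0,0,0,0,1]]]'
```

```text
time_s: 1.08
tcp_pos: [242.0, 630.0, 253.1]
eef_rot: [[0.002, 1.0, -0.0], [1.0, -0.002, -0.0], [-0.0, -0.0, -1.0]]
contact_force: [-0.1, 1.0, -0.2]
gripper_width: 85.4
time_s: 1.92
tcp_pos: [502.4, 302.3, 253.5]
eef_rot: [[-0.004, 1.0, 0.0], [1.0, 0.004, 0.0], [0.0, 0.0, -1.0]]
contact_force: [-0.3, 1.0, -0.6]
gripper_width: 85.5
```

```bash
python3 -m pendant '[[[0,0,0,0,0,0,1],[-3.5,-0.5,1.5,0,0,0,1],[-3.5,-0.5,1.5,0,0,0,1],[-3.5,-0.5,1.5,0,0,0,1],[-3.5,-0.5,1.5,0,0,0,1],[-3.5,-0.5,1.5,0,0,0,1],[-3.5,-0.5,1.5,0,0,0,1],[-3.5,-0.5,1.5,0,0,0,1],[-3.5,-0.5,1.5,0,0,0,1],[0,0,0,0,0,0,1]]]'
python3 -m pendant '[[[0,0,0,0,0,0,1]]]'
```

```text
time_s: 2.75
tcp_pos: [460.0, 20.2, 130.3]
eef_rot: [[0.001, 1.0, -0.006], [1.0, -0.001, -0.001], [-0.001, -0.006, -1.0]]
contact_force: [-0.6, -0.1, -0.9]
gripper_width: 85.2
time_s: 2.83
tcp_pos: [461.8, 22.9, 132.4]
eef_rot: [[-0.0, 1.0, -0.002], [1.0, 0.0, 0.001], [0.001, -0.002, -1.0]]
contact_force: [-0.5, -0.6, 1.3]
gripper_width: 85.0
```

```bash
python3 -m pendant '[[[-2.8,-0.35,1.8,0,0,0,1],[-2.8,-0.35,1.8,0,0,0,1],[-2.8,-0.35,1.8,0,0,0,1],[-2.8,-0.35,1.8,0,0,0,1],[0,0,0,0,0,0,1],[0,0,0,0,0,0,1]]]'
python3 - <<'E'
from h import *
d=shot("side");crop(d,"pics/s1.png",200,120,460,310,3);d=shot("top");crop(d,"pics/t1.png",220,120,460,290,3.3)
E
```

```text
time_s: 3.33
tcp_pos: [449.3, -87.9, 61.1]
eef_rot: [[-0.003, 1.0, -0.001], [1.0, 0.003, 0.001], [0.001, -0.001, -1.0]]
contact_force: [-0.2, 0.4, -0.4]
gripper_width: 85.5
```

View pics/s1.png

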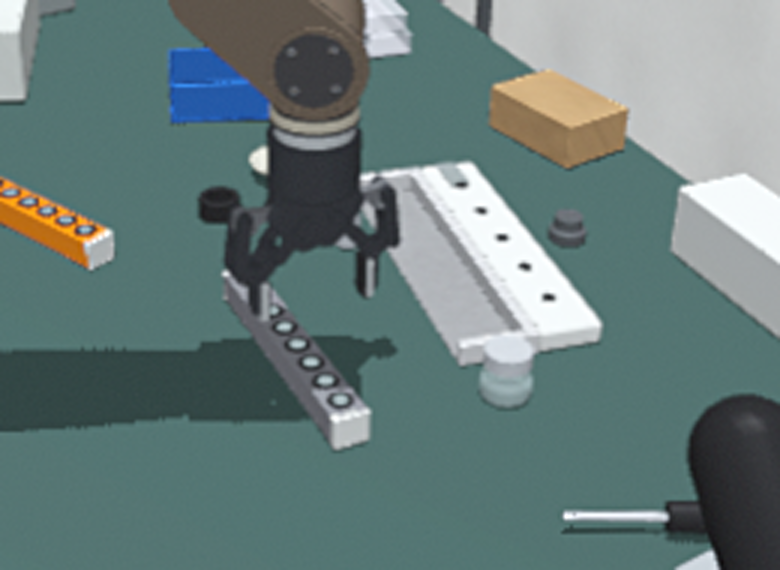

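View pics/t1.png

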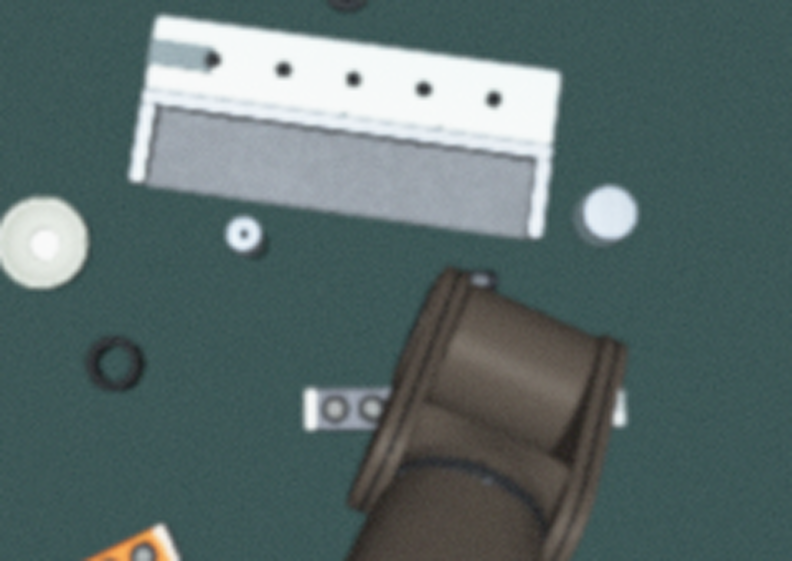

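Run:
```python
from h import *
d=shot("side")
for z in(35,40,45,50,55): print(z,(proj(d,[[499,-99,z],[399,-99,z]])-[200,120])*3)
```

```text
35 [[371.11608041 315.82662665]
 [261.12671964 341.91479668]]
40 [[371.26000661 310.89799177]
 [261.02803059 336.89007835]]
45 [[371.40452357 305.94775208]
 [260.92920479 331.84238883]]
50 [[371.54963365 300.97580984]
 [260.83024417 326.77161792]]
55 [[371.69533919 295.98206726]
 [260.73115067 321.6776552 ]]
```

```bash
python3 -m pendant '[[[0,-0.15,1.5,0,0,0,1],[0,0,1.5,0,0,0,1],[0,0,1.0,0,0,0,1],[0,0,0.4,0,0,0,1],[0,0,0,0,0,0,1],[0,0,0,0,0,0,1]]]'
python3 - <<'E'
from h import *
d=shot("side");crop(d,"pics/s2.png",200,120,460,310,3)
E
```

```text
time_s: 3.98
tcp_pos: [448.1, -87.8, 17.8]
eef_rot: [[-0.005, 1.0, 0.001], [1.0, 0.005, -0.0], [-0.0, 0.001, -1.0]]
contact_force: [0.2, 0.5, -0.7]
gripper_width: 85.5
```

View pics/s2.png

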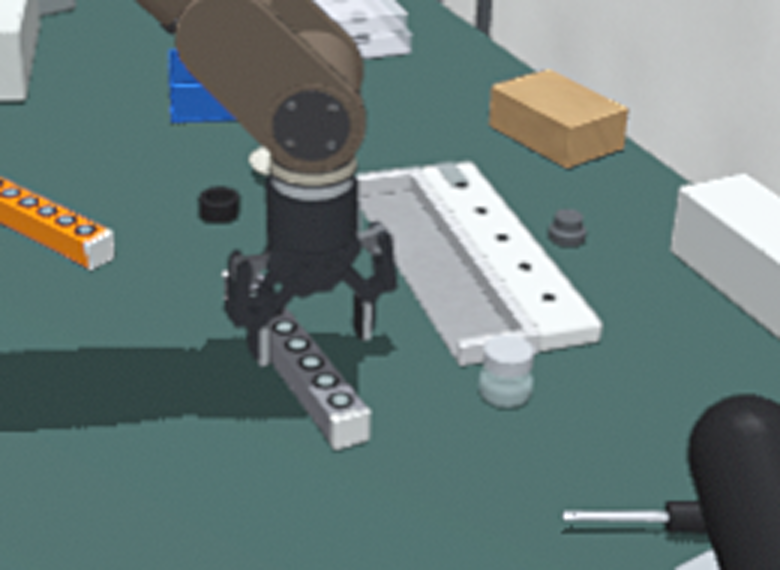

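```bash
python3 -m pendant '[[[0,0.4,0.1,0,0,0,1],[0,0.6,0.1,0,0,0,1],[0,0.6,0,0,0,0,1],[0,0.6,0,0,0,0,1],[0,0.6,0,0,0,0,1],[0,0.6,0,0,0,0,1],[0,0.6,0,0,0,0,1],[0,0.6,0,0,0,0,1],[0,0.4,0,0,0,0,1],[0,0,0,0,0,0,1]]]'
python3 - <<'E'
from h import *
d=shot("top");crop(d,"pics/t3.png",220,150,460,320,3.3)
E
```

```text
time_s: 4.87
tcp_pos: [499.0, -88.1, 15.5]
eef_rot: [[-0.004, 1.0, 0.002], [1.0, 0.004, -0.001], [-0.001, 0.002, -1.0]]
contact_force: [-0.3, -0.5, 0.3]
gripper_width: 85.4
```

View pics/t3.png

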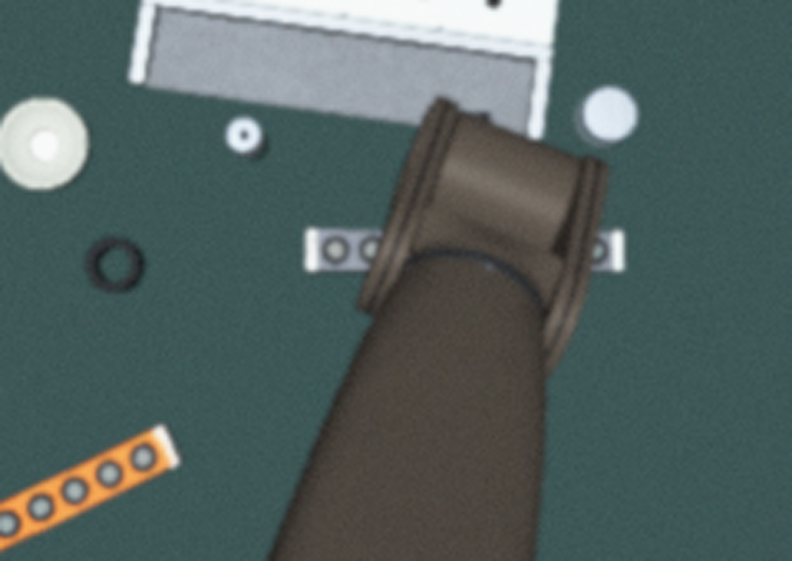

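```bash
python3 -m pendant '[[[0,-0.8,0,0,0,0,1],[2.5,0,0,0,0,0,1],[2.5,0,0,0,0,0,1],[2.5,0,0,0,0,0,1],[2.5,0,0,0,0,0,1],[0,0,0,0,0,0,1],[0,0,0,0,0,0,1]]]'
python3 - <<'E'
from h import *
d=shot("top");crop(d,"pics/t4.png",220,150,460,320,3.3)
px=(np.array([[305,229],[305,272],[624,229],[624,271]])+.5)/3.3+[220,150]-.5
q,e=case(d,px);print(q,e,tobay(q),q[2]-BAY[2])
E
```

```text
time_s: 5.5
tcp_pos: [488.5, 12.8, 15.3]
eef_rot: [[-0.006, 1.0, -0.0], [1.0, 0.006, -0.0], [-0.0, -0.0, -1.0]]
contact_force: [0.4, -0.7, 0.3]
gripper_width: 85.2
[ 4.70623234e+02 -9.04992894e+01  8.04815938e-03] 0.49387155728675225 [[ -93.31144048 -110.83099778]] 0.13748815938241127
```

View pics/t4.png

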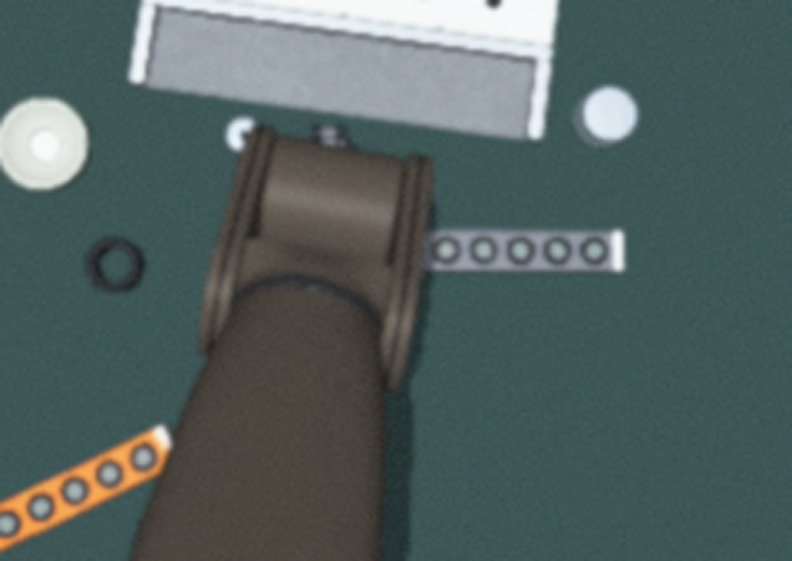

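```bash
python3 -m pendant '[[[0,0.8,0,0,0,0,1],[0,0.8,0,0,0,0,1],[0,0.8,0,0,0,0,1],[0,0.8,0,0,0,0,1],[-0.1,0.8,0,0,0,0,1],[-0.2,0.8,0,0,0,0,1],[-0.2,0.8,0,0,0,0,1],[-0.2,0.8,0,0,0,0,1],[-0.3,0.8,0,0,0,0,1],[0,0,0,0,0,0,1]]]'
python3 - <<'E'
from h import *
d=shot("top");crop(d,"pics/t5.png",220,150,460,320,3.3)
E
```

```text
time_s: 6.38
tcp_pos: [563.5, 1.5, 15.8]
eef_rot: [[-0.004, 1.0, 0.003], [1.0, 0.004, -0.001], [-0.001, 0.003, -1.0]]
contact_force: [-0.0, 0.1, -0.0]
gripper_width: 85.6
```

View pics/t5.png

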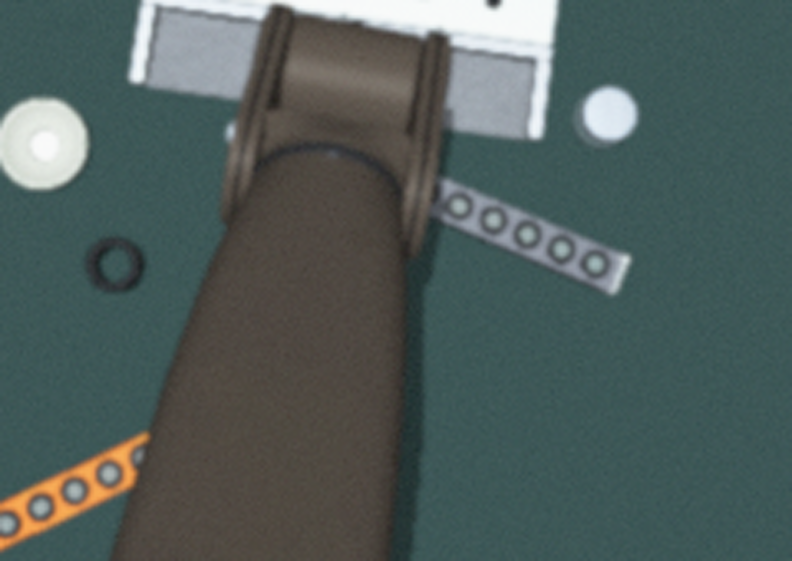

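```bash
cat >> h.py <<'E'
def right(d,px3,x0=(490,-90,-.4),M=None):
    M=M or [[15,-120,28],[-15,-120,28],[0,-100,28]]
    s=fit(d,M,px3,x0);return s.x,np.abs(s.fun).max()
def rep(q):
    c=tobay(q)[0];a=q[2]-BAY[2];u=np.array([-np.sin(a),np.cos(a)]);n=np.array([u[1],-u[0]])
    print("world",q.round(3),"bay",c.round(1),"ang deg",np.degrees(a).round(1),"L",(c+120*u).round(1),"R",(c-120*u).round(1),"post offset",((c-[-32.6,65.2])@n).round(1), "axis world",np.array([-np.sin(q[2]),np.cos(q[2])]).round(3))
    print("Lworld",toworld(c+120*u).round(1),"Rworld",toworld(c-120*u).round(1))
E
python3 - <<'E'
from h import *
d=shot("top")
f=lambda L:(np.array(L,float)+.5)/3.3+[220,150]-.5
# lens pitch from earlier: measure
px=f([[630,257],[614,294]])
th=-np.arctan2(264-205,595-459)
# fix direction by top-edge points
o=lambda q:np.r_[(proj(d,T(*q,[[15,-120,28],[-15,-120,28]]))-px).ravel(), np.degrees(q[2]-th)]
q=least_squares(o,[490,-90,-.4],x_scale=[10,10,.1]).x
print(np.degrees(th)); rep(q)
E
```

```text
-23.45233455673853
world [ 5.00139e+02 -9.94440e+01 -4.10000e-01] bay [ -62.9 -115.9] ang deg -16.1 L [-29.7  -0.6] R [ -96.1 -231.2] post offset 21.0 axis world [0.398 0.917]
Lworld [[547.9  10.6]] Rworld [[ 452.4 -209.5]]
```

```bash
python3 -m pendant '[[[-0.1,0.6,0,0,0,0,1],[-0.1,0.5,0,0,0,0,1],[0,0,0,0,0,0,1],[0,0,0,0,0,0,1]]]'
python3 - <<'E'
from h import *
d=shot("top");crop(d,"pics/t6.png",330,180,430,260,7)
E
```

```text
time_s: 6.82
tcp_pos: [572.7, 0.3, 15.5]
eef_rot: [[-0.004, 1.0, 0.001], [1.0, 0.004, -0.0], [-0.0, 0.001, -1.0]]
contact_force: [-0.1, 0.0, -0.2]
gripper_width: 85.2
```

View pics/t6.png

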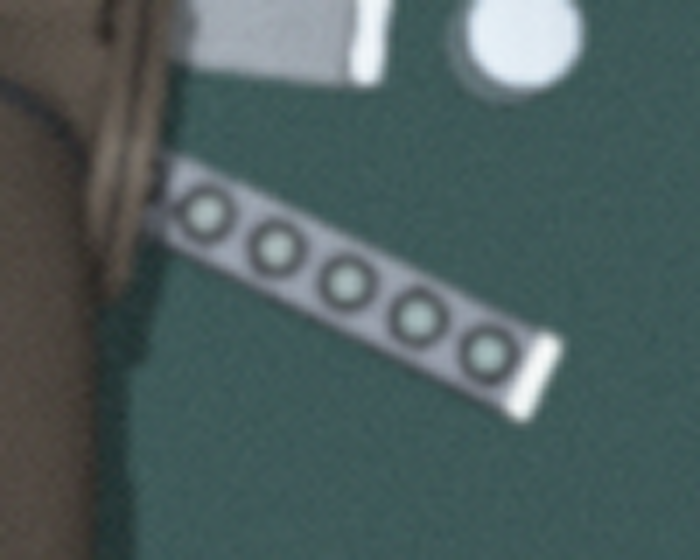

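```bash
cat >> h.py <<'E'
def rightfit(d,px,l1,l2):
    "px two right corners (far,near), l1,l2 lens centres right,left; full px"
    w=back(d,[l1,l2],[28,28]); v=w[1]-w[0]; th=-np.arctan2(v[0],v[1])
    o=lambda q:np.r_[(proj(d,T(*q,[[15,-120,28],[-15,-120,28]]))-px).ravel(), 2*np.degrees(q[2]-th)]
    return least_squares(o,[490,-90,th],x_scale=[10,10,.1]).x
E
python3 - <<'E'
from h import *
d=shot("top")
f=lambda L:(np.array(L,float)+.5)/7+[330,180]-.5
P=f([[562,340],[525,421],[488,355],[207,213]])
rep(rightfit(d,P[:2],P[2],P[3]))
E
```

```text
world [ 5.03957e+02 -9.98130e+01 -4.63000e-01] bay [ -59.1 -115.8] ang deg -19.1 L [-19.8  -2.4] R [ -98.3 -229.2] post offset 34.2 axis world [0.447 0.895]
Lworld [[557.6   7.6]] Rworld [[ 450.4 -207.2]]
```

```bash
python3 -m pendant '[[[0,-0.8,0,0,0,0,1],[0,0,-3,0,0,0,1],[0,0,-3,0,0,0,1],[0,0,-3,0,0,0,1],[-2.9,-1.6,0,0,0,0,-1],[-2.9,-1.6,0,0,0,0,-1],[-2.9,-1.6,0,0,0,0,-1],[-2.9,-1.6,0,0,0,0,-1],[-2.9,-1.6,0,0,0,0,-1],[-2.9,-1.6,0,0,0,0,-1]]]' 40
python3 -m pendant '[[[-2.9,-1.4,0,0,0,0,-1],[-2.9,-1.3,0,0,0,0,-1],[0,0,0,0,0,0.116,-1],[0,0,0,0,0,0.116,-1],[0,0,0,0,0,0.116,-1],[0,0,0,0,0,0.116,-1],[0,0,0,0,0,0,-1],[0,0,0,0,0,0,-1]]]'
```

```text
time_s: 7.75
tcp_pos: [467.3, -174.7, 105.3]
eef_rot: [[-0.004, 1.0, -0.0], [1.0, 0.004, -0.0], [-0.0, -0.0, -1.0]]
contact_force: [-0.3, -0.9, 0.7]
gripper_width: 12.2
time_s: 8.42
tcp_pos: [441.7, -231.8, 105.2]
eef_rot: [[0.441, 0.897, -0.0], [0.897, -0.441, 0.0], [0.0, -0.0, -1.0]]
contact_force: [-0.3, 0.3, -0.1]
gripper_width: 0.1
```

Run:
```python
from h import *
d=shot("top");crop(d,"pics/t7.png",240,150,460,290,3.6)
d=shot("side");crop(d,"pics/s7.png",200,120,460,310,3)
```

```text
(no output)
```

View pics/t7.png

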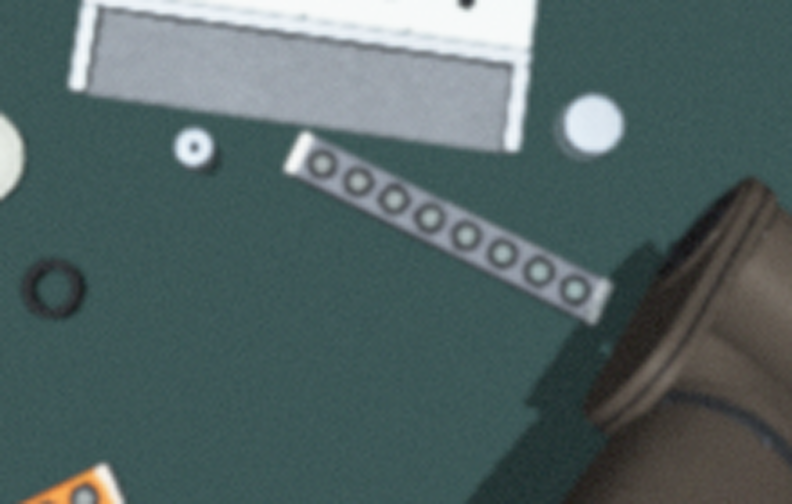

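View pics/s7.png

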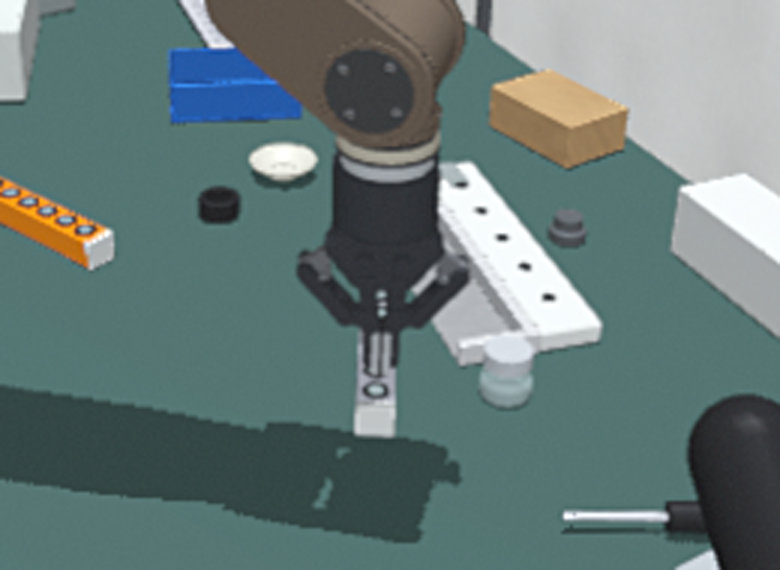

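Run:
```python
from h import *
d=shot("top")
P=(np.array([[305,132],[285,173],[612,284],[596,325]])+.5)/3.6+[240,150]-.5
q,e=case(d,P,(500,-100,-.46));print(e);rep(q)
p=r.observe()["tcp_pos"][:2];u=np.array([-np.sin(q[2]),np.cos(q[2])]);n=np.array([u[1],-u[0]])
print("tcp along",(p-q[:2])@u,"across(far+)",(p-q[:2])@n)
```

```text
0.5336287791386098
world [ 5.01835e+02 -1.00256e+02 -4.52000e-01] bay [ -61.1 -116.5] ang deg -18.5 L [-23.1  -2.7] R [ -99.1 -230.3] post offset 30.5 axis world [0.436 0.9  ]
Lworld [[554.2   7.7]] Rworld [[ 449.5 -208.2]]
tcp along -144.54496757424647 across(far+) 3.632693523535428
```

```bash
python3 -m pendant '[[[-0.3,-0.4,2.5,0,0,0,-1],[0,0,2.5,0,0,0,-1],[0,0,1.5,0,0,0,-1],[0,0,1.0,0,0,0,-1],[0,0,0,0,0,0,-1],[0,0,0,0,0,0,-1]]]'
python3 - <<'E'
from h import *
d=shot("side");crop(d,"pics/s8.png",270,190,400,290,6)
E
```

```text
time_s: 9.07
tcp_pos: [437.3, -233.0, 30.3]
eef_rot: [[0.443, 0.896, -0.0], [0.896, -0.443, 0.0], [0.0, -0.001, -1.0]]
contact_force: [-0.4, -0.0, 1.0]
gripper_width: 0.1
```

View pics/s8.png

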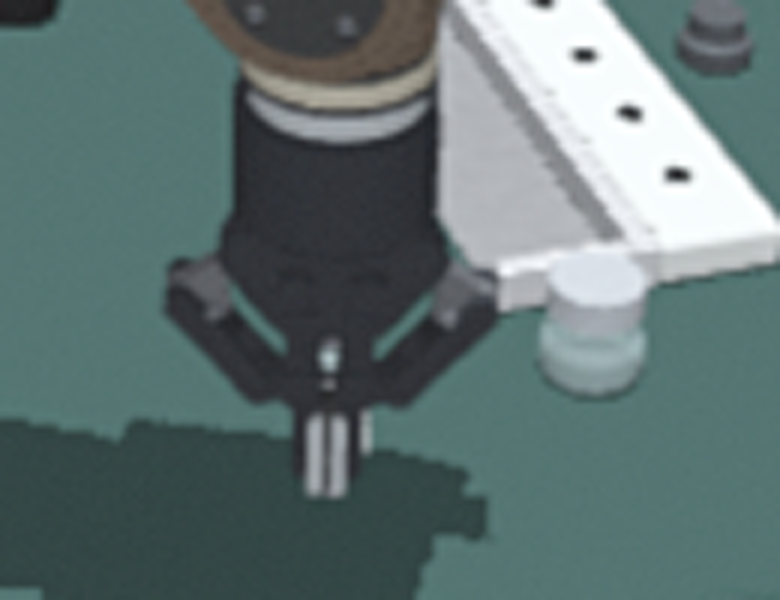

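```bash
python3 -m pendant '[[[0.7,0,0,0,0,0,-1],[0.7,0.03,0,0,0,0,-1],[0.7,0.04,0,0,0,0,-1],[0.7,0.04,0,0,0,0,-1],[0.7,0.04,0,0,0,0,-1],[0.7,0.04,0,0,0,0,-1],[0.7,0.04,0,0,0,0,-1],[0.7,0.04,0,0,0,0,-1],[0,0,0,0,0,0,-1]]]'
python3 - <<'E'
from h import *
d=shot("top");crop(d,"pics/t9.png",240,150,460,290,3.6)
E
```

```text
time_s: 9.87
tcp_pos: [464.9, -182.6, 30.1]
eef_rot: [[0.443, 0.896, -0.0], [0.896, -0.443, 0.001], [0.001, -0.001, -1.0]]
contact_force: [-0.7, -0.6, 0.5]
gripper_width: -0.4
```

View pics/t9.png

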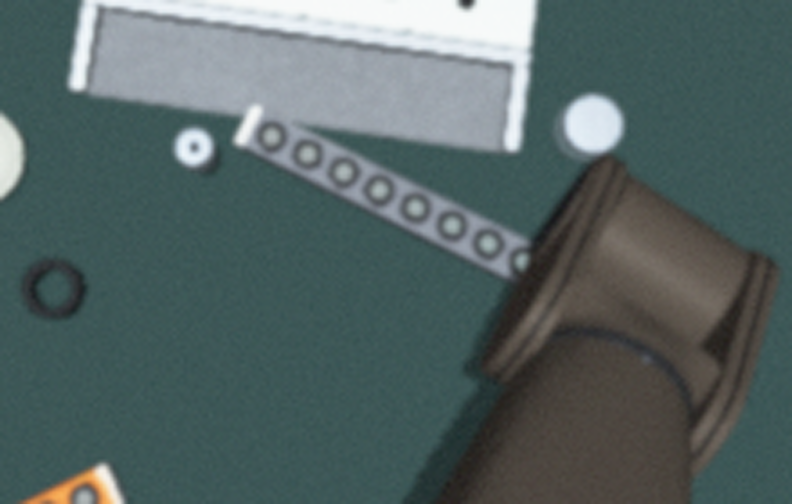

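```bash
cat >> h.py <<'E'
def leftfit(d,px,l1,l2):
    w=back(d,[l1,l2],[28,28]); v=w[1]-w[0]; th=-np.arctan2(v[0],v[1])
    o=lambda q:np.r_[(proj(d,T(*q,[[15,120,28],[-15,120,28]]))-px).ravel(), 2*np.degrees(q[2]-th)]
    return least_squares(o,[490,-90,th],x_scale=[10,10,.1]).x
E
python3 - <<'E'
from h import *
d=shot("top")
P=(np.array([[254,105],[234,145],[487,243],[271,135]])+.5)/3.6+[240,150]-.5
q=leftfit(d,P[:2],P[2],P[3]);rep(q)
p=r.observe()["tcp_pos"][:2];u=np.array([-np.sin(q[2]),np.cos(q[2])]);n=np.array([u[1],-u[0]])
print("tcp along",(p-q[:2])@u,"across(far+)",(p-q[:2])@n)
E
```

```text
world [ 5.19938e+02 -6.46530e+01 -4.59000e-01] bay [-47.7 -78.8] ang deg -18.9 L [-8.9 34.7] R [ -86.6 -192.4] post offset 32.3 axis world [0.443 0.897]
Lworld [[573.1  42.9]] Rworld [[ 466.8 -172.2]]
tcp along -130.90288932107538 across(far+) 2.742376067981129
```

```bash
python3 -m pendant '[[[0.7,0.02,0,0,0,0,-1],[0.7,0.03,0,0,0,0,-1],[0.7,0.03,0,0,0,0,-1],[0.7,0.03,0,0,0,0,-1],[0.7,0.03,0,0,0,0,-1],[0.7,0.03,0,0,0,0,-1],[0.7,0.03,0,0,0,0,-1],[0.7,0.03,0,0,0,0,-1],[0.7,0.03,0,0,0,0,-1],[0.7,0.03,0,0,0,0,-1]]]'
python3 - <<'E'
from h import *
d=shot("top");crop(d,"pics/t10.png",240,150,460,290,3.6)
E
```

```text
time_s: 10.8
tcp_pos: [498.5, -121.9, 30.3]
eef_rot: [[0.444, 0.896, -0.0], [0.896, -0.444, 0.0], [-0.0, -0.0, -1.0]]
contact_force: [0.1, -0.6, -0.9]
gripper_width: -0.1
```

View pics/t10.png

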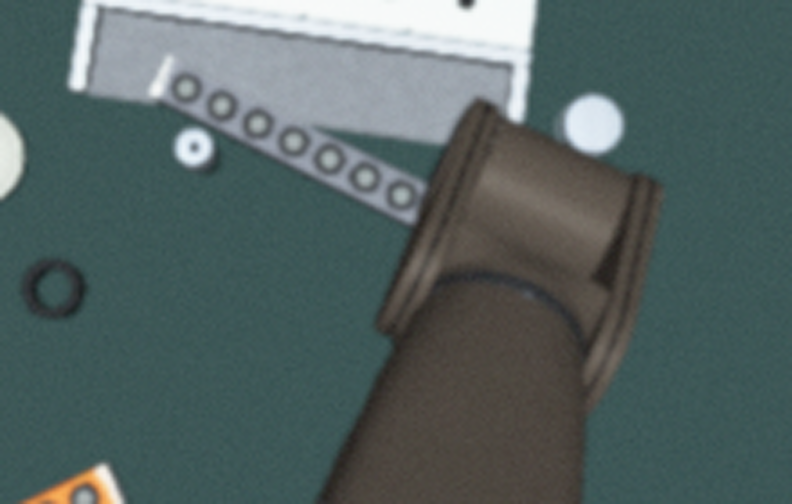

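Run:
```python
from h import *
d=shot("top")
P=(np.array([[170,57],[151,97],[401,195],[186,88]])+.5)/3.6+[240,150]-.5
q=leftfit(d,P[:2],P[2],P[3]);rep(q)
p=r.observe()["tcp_pos"][:2];u=np.array([-np.sin(q[2]),np.cos(q[2])]);n=np.array([u[1],-u[0]])
print("tcp along",(p-q[:2])@u,"across(far+)",(p-q[:2])@n)
```

```text
world [ 5.53624e+02 -5.89300e+00 -4.57000e-01] bay [-21.9 -16.2] ang deg -18.8 L [16.7 97.4] R [ -60.5 -129.8] post offset 36.3 axis world [0.441 0.897]
Lworld [[606.6 101.8]] Rworld [[ 500.7 -113.6]]
tcp along -128.09569932156367 across(far+) 1.8966114973568746
```

```bash
python3 -m pendant '[[[0.6,0.02,0,0,0,0,-1],[0.6,0.02,0,0,0,0,-1],[0.6,0.02,0,0,0,0,-1],[0.2,0,0,0,0,0,-1],[-1.5,0,0,0,0,0,-1],[0,-2,0,0,0,0,-1],[0,-2.2,0,0,0,0,-1],[2.3,0,0,0,0,0,-1],[2.4,0,0,0,0,0,-1],[0,0,0,0,0,0,-1]]]'
python3 - <<'E'
from h import *
d=shot("top");crop(d,"pics/t11.png",240,150,460,290,3.6)
d=shot("side");crop(d,"pics/s11.png",250,150,410,270,4.8)
E
```

```text
time_s: 11.73
tcp_pos: [485.1, -55.4, 30.6]
eef_rot: [[0.442, 0.897, 0.001], [0.897, -0.442, 0.001], [0.001, 0.001, -1.0]]
contact_force: [0.2, 0.7, 0.7]
gripper_width: -0.0
```

View pics/t11.png

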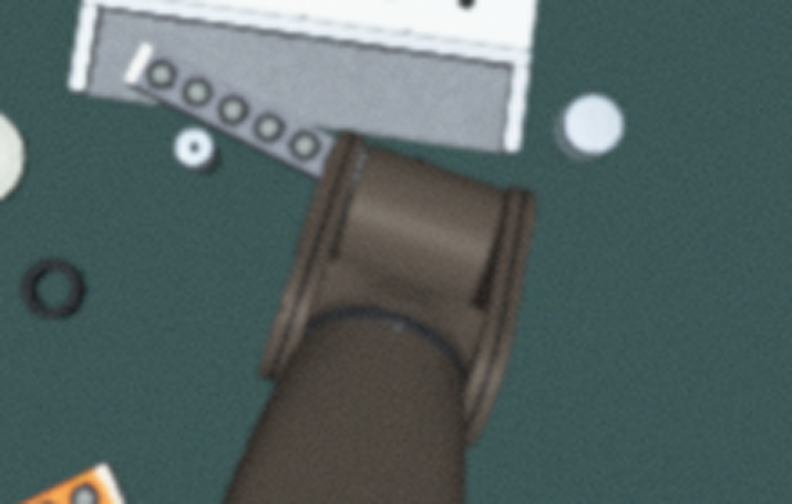

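View pics/s11.png

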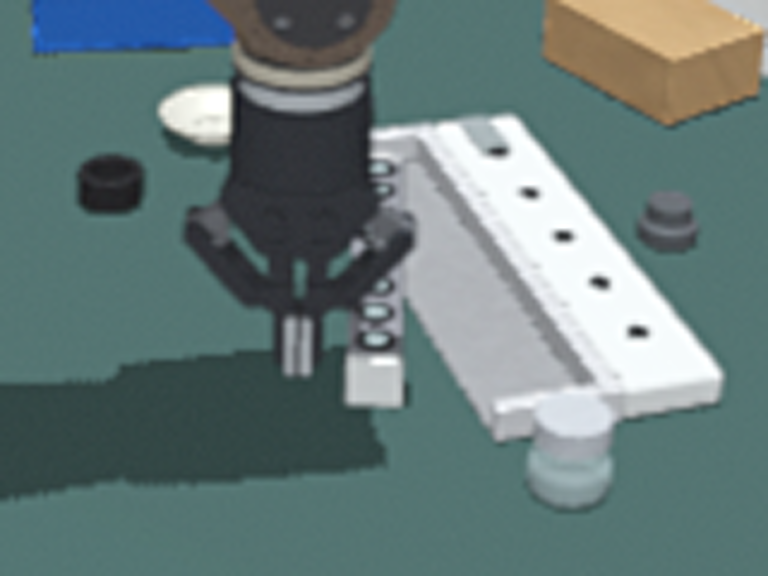

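```bash
cat >> h.py <<'E'
def rel(q):
    p=r.observe()["tcp_pos"][:2];u=np.array([-np.sin(q[2]),np.cos(q[2])]);n=np.array([u[1],-u[0]])
    print("tcp along",(p-q[:2])@u,"across(far+)",(p-q[:2])@n,"tcp bay",tobay(p))
E
python3 - <<'E'
from h import *
d=shot("top")
P=(np.array([[147,42],[127,82],[304,145],[161,74]])+.5)/3.6+[240,150]-.5
q=leftfit(d,P[:2],P[2],P[3]);rep(q);rel(q)
E
```

```text
world [ 5.64228e+02  1.07190e+01 -4.56000e-01] bay [-13.6   1.6] ang deg -18.7 L [ 25.  115.3] R [ -52.1 -112. ] post offset 38.5 axis world [0.441 0.898]
Lworld [[617.1 118.4]] Rworld [[511.3 -97. ]]
tcp along -96.54900092014024 across(far+) -41.645403166027386 tcp bay [[-83.99689209 -76.44116676]]
```

```bash
python3 -m pendant '[[[0.2,0.6,0,0,0,-0.03,-1],[0.19,0.61,0,0,0,-0.03,-1],[0.17,0.62,0,0,0,-0.03,-1],[0.15,0.62,0,0,0,-0.03,-1],[0.13,0.63,0,0,0,-0.03,-1],[0.11,0.63,0,0,0,-0.03,-1],[0.09,0.63,0,0,0,-0.03,-1],[0.07,0.64,0,0,0,-0.03,-1],[0.05,0.6,0,0,0,-0.03,-1],[0,0,0,0,0,0,-1]]]'
python3 - <<'E'
from h import *
d=shot("top");crop(d,"pics/t12.png",240,150,460,290,3.6)
E
```

```text
time_s: 12.72
tcp_pos: [541.5, -66.6, 30.4]
eef_rot: [[0.19, 0.982, 0.001], [0.982, -0.19, -0.0], [-0.0, 0.001, -1.0]]
contact_force: [-0.2, 0.7, 0.2]
gripper_width: -0.1
```

View pics/t12.png

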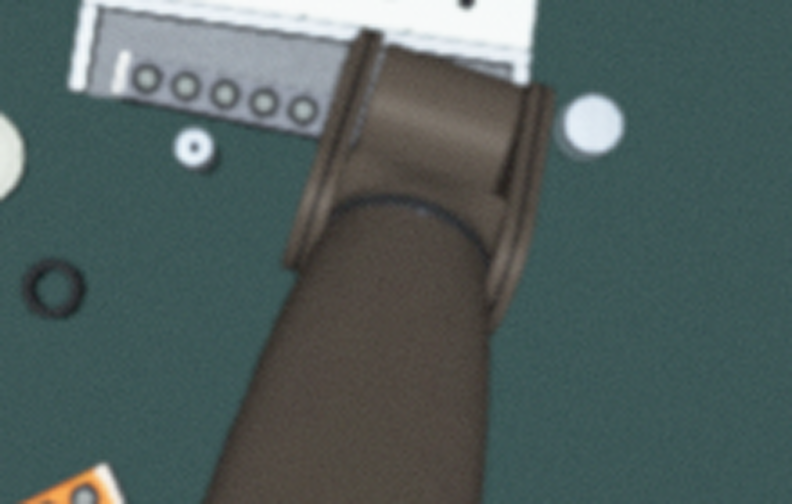

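Run:
```python
from h import *
d=shot("top")
P=(np.array([[125,51],[115,94],[302,111],[147,77]])+.5)/3.6+[240,150]-.5
q=leftfit(d,P[:2],P[2],P[3]);rep(q);rel(q)
```

```text
world [ 5.84533e+02  1.28570e+01 -2.10000e-01] bay [6.3 6.4] ang deg -4.6 L [ 16. 126.] R [  -3.4 -113.2] post offset 43.5 axis world [0.208 0.978]
Lworld [[609.5 130.2]] Rworld [[ 559.5 -104.5]]
tcp along -86.30858079675932 across(far+) -26.462174920183898 tcp bay [[-27.01811747 -77.53506395]]
```

```bash
python3 -m pendant '[[[0,-2,0,0,0,0.11,-1],[0,-2,0,0,0,0.11,-1],[0,0,0,0,0,0.116,-1],[0,0,0,0,0,0.116,-1],[0,0,-0.5,0,0,0.116,1],[0,0,0,0,0,0.116,1],[0,0,0,0,0,0.116,1],[0,0,0,0,0,0.116,1],[0,0,0,0,0,0.116,1],[0,0,0,0,0,0.116,1]]]'
python3 -c "
from rig import r
o=r.observe();print(o['joint_positions'])"
```

```text
time_s: 13.65
tcp_pos: [501.6, -55.9, 35.3]
eef_rot: [[0.975, 0.224, -0.0], [0.224, -0.975, 0.0], [-0.0, -0.0, -1.0]]
contact_force: [0.1, 0.7, 0.1]
gripper_width: 72.2
[-1.78891814e+01  1.23702120e+01  1.21332724e+02  2.49837762e-04
  4.63158901e+01  5.91670946e+01]
```

```bash
python3 -m pendant '[[[0,0,0,0,0,0.115,1],[0,0,0,0,0,0.115,1],[0,0,0,0,0,0.06,1],[0,0,0,0,0,0,1],[0,0,0,0,0,0,1]]]'
python3 - <<'E'
from h import *
o=r.observe();R=o["eef_rot"];print(o["tcp_pos"],tobay(o["tcp_pos"]),np.degrees(np.arctan2(R[1,0],R[0,0])-BAY[2]))
E
```

```text
time_s: 14.07
tcp_pos: [501.7, -55.8, 35.3]
eef_rot: [[0.998, -0.056, -0.0], [-0.056, -0.998, 0.0], [-0.0, -0.0, -1.0]]
contact_force: [-0.0, -0.2, 0.2]
gripper_width: 85.5
[501.73004531 -55.83789845  35.29495837] [[-66.93891123 -72.44434119]] 4.195188438427431
```

```bash
python3 -m pendant '[[[0,0,0,0,0,0.073,1],[0,-2.1,0.8,0,0,0,1],[0,-2.1,1.0,0,0,0,1],[1,0,0,0,0,0,1],[1,0,0,0,0,0,1],[0,0,0,0,0,0,1]]]'
python3 - <<'E'
from h import *
o=r.observe();R=o["eef_rot"];print(o["tcp_pos"],tobay(o["tcp_pos"]),np.degrees(np.arctan2(R[1,0],R[0,0])-BAY[2]))
d=shot("top");crop(d,"pics/t13.png",240,150,460,290,3.6)
d=shot("side");crop(d,"pics/s13.png",250,150,410,270,4.8)
E
```

```text
time_s: 14.57
tcp_pos: [530.1, -17.6, 18.3]
eef_rot: [[0.992, -0.129, 0.004], [-0.129, -0.992, -0.001], [0.004, 0.001, -1.0]]
contact_force: [0.7, -0.3, 0.5]
gripper_width: 85.8
[530.07596158 -17.57694831  18.31559931] [[-43.76880679 -30.84461119]] 0.003582947127837159
```

View pics/t13.png

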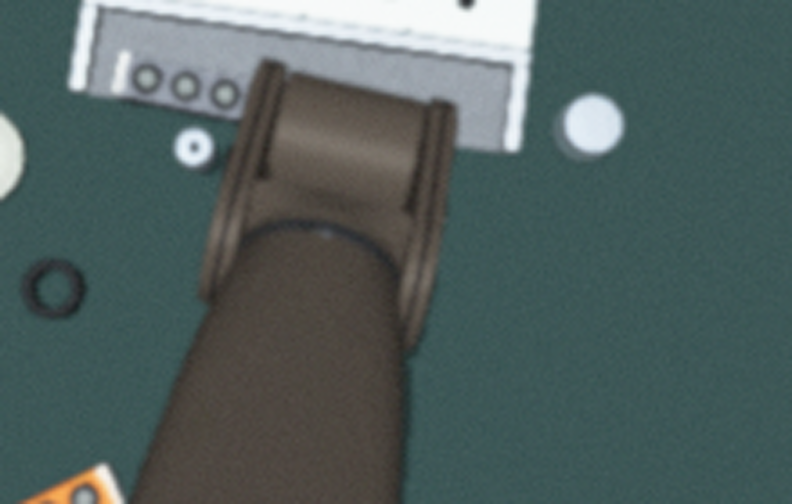

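View pics/s13.png

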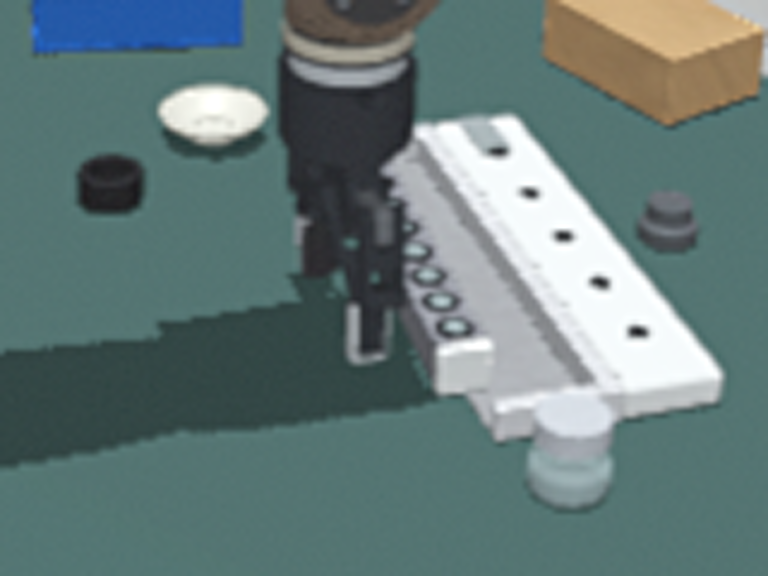

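```bash
python3 -m pendant '[[[0.7,0,0,0,0,0,1],[0.7,0,0,0,0,0,1],[0.7,0,0,0,0,0,1],[0.7,0,0,0,0,0,1],[0.7,0,0,0,0,0,1],[0.6,0,0,0,0,0,1],[0.6,0,0,0,0,0,1],[0.6,0,0,0,0,0,1],[0.5,0,0,0,0,0,1],[0,0,0,0,0,0,1]]]'
python3 -m pendant '[[[0.2,0,0,0,0,0,1],[0.2,0,0,0,0,0,1],[0,0,0,0,0,0,1]]]'
python3 - <<'E'
from h import *
print(tobay(r.observe()["tcp_pos"]))
d=shot("top");crop(d,"pics/t14.png",240,140,460,280,3.6)
d=shot("side");crop(d,"pics/s14.png",250,150,410,270,4.8)
E
```

```text
time_s: 15.5
tcp_pos: [586.3, -24.4, 17.5]
eef_rot: [[0.992, -0.13, 0.002], [-0.13, -0.992, -0.0], [0.002, 0.0, -1.0]]
contact_force: [0.5, -0.5, -0.4]
gripper_width: 85.8
time_s: 15.75
tcp_pos: [588.9, -24.7, 17.2]
eef_rot: [[0.992, -0.13, 0.0], [-0.13, -0.992, 0.0], [0.0, -0.0, -1.0]]
contact_force: [0.5, 0.2, -0.4]
gripper_width: 85.5
[[ 15.52515654 -30.29307046]]
```

View pics/t14.png

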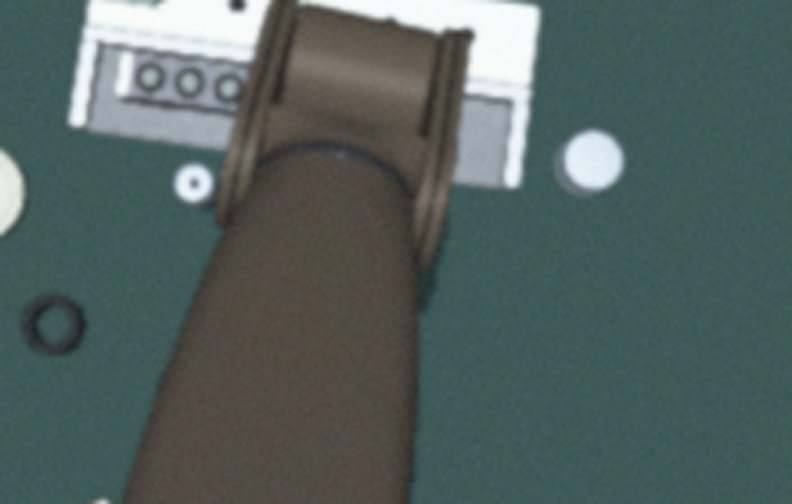

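View pics/s14.png

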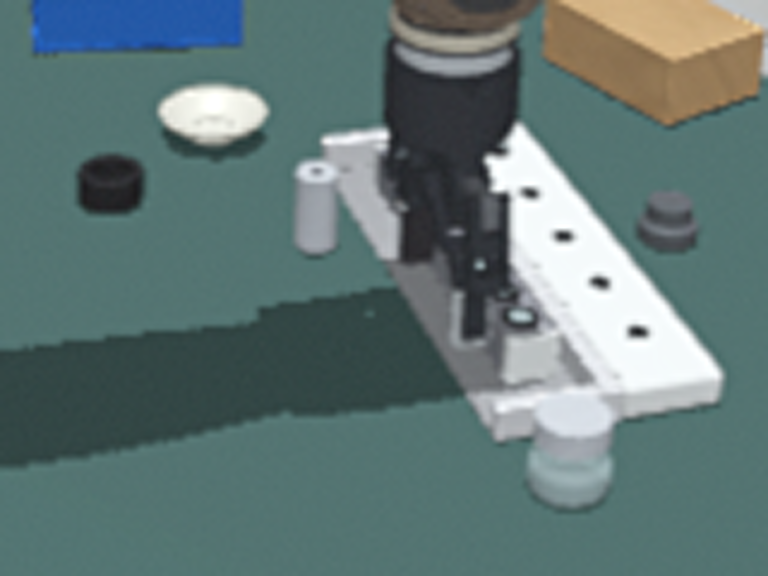

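```bash
python3 -m pendant '[[[0.2,0,0,0,0,0,1],[0.2,0,0,0,0,0,1],[0,0,0,0,0,0,1]]]'
python3 -m pendant '[[[0.2,0,0,0,0,0,1],[0,0,0,0,0,0,1]]]'
python3 -m pendant '[[[0.15,0,0,0,0,0,1],[0,0,0,0,0,0,1]]]'
```

```text
time_s: 16.1
tcp_pos: [593.2, -25.3, 17.4]
eef_rot: [[0.992, -0.13, 0.001], [-0.13, -0.992, -0.0], [0.001, 0.0, -1.0]]
contact_force: [-0.3, 0.1, -0.2]
gripper_width: 85.3
time_s: 16.27
tcp_pos: [595.1, -25.5, 17.4]
eef_rot: [[0.992, -0.13, 0.0], [-0.13, -0.992, -0.0], [0.0, 0.0, -1.0]]
contact_force: [-0.7, 0.3, 0.5]
gripper_width: 85.5
time_s: 16.43
tcp_pos: [596.3, -25.6, 17.3]
eef_rot: [[0.991, -0.13, -0.0], [-0.13, -0.991, 0.0], [-0.0, -0.0, -1.0]]
contact_force: [-1.7, 0.2, 0.4]
gripper_width: 85.5
```

```bash
for i in 1; do python3 -m pendant '[[[0.1,0,0,0,0,0,1],[0,0,0,0,0,0,1]]]'; python3 -m pendant '[[[0.1,0,0,0,0,0,1],[0,0,0,0,0,0,1]]]'; done
python3 - <<'E'
from h import *
print(tobay(r.observe()["tcp_pos"]))
d=shot("top");crop(d,"pics/t15.png",250,130,400,210,5)
E
```

```text
time_s: 16.6
tcp_pos: [596.4, -25.6, 17.3]
eef_rot: [[0.991, -0.131, -0.003], [-0.131, -0.991, 0.001], [-0.003, -0.0, -1.0]]
contact_force: [-3.5, 0.0, 4.0]
gripper_width: 85.5
time_s: 16.77
tcp_pos: [596.5, -25.6, 17.1]
eef_rot: [[0.991, -0.131, -0.005], [-0.131, -0.991, 0.001], [-0.006, -0.0, -1.0]]
contact_force: [-7.4, 1.1, 5.3]
gripper_width: 85.5
[[ 23.13580956 -30.26770031]]
```

View pics/t15.png

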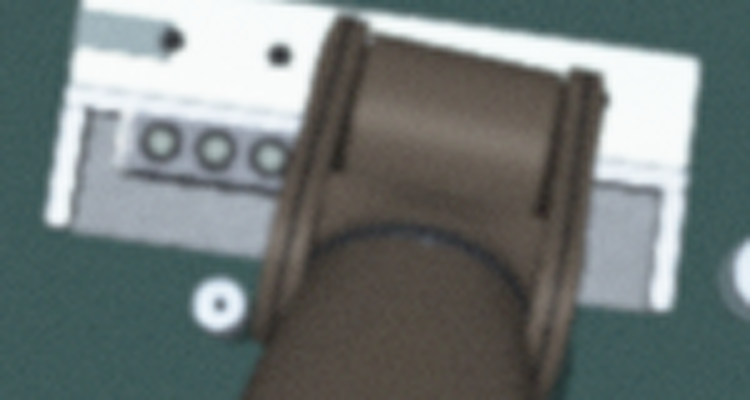

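```bash
python3 -m pendant '[[[-1,0,0,0,0,0,1],[-2,0,0,0,0,0,1],[-2.5,0,0,0,0,0,1],[-2.5,0,-3,0,0,0,1],[-1,2,-4,0,0,0,1],[0,4,-4,0,0,0,1],[0,4,-3,0,0,0,1],[0,4,0,0,0,0,1],[0,4,0,0,0,0,1],[0,4,0,0,0,0,1]]]'
python3 - <<'E'
from h import *
d=shot("top","pics/topend.png");crop(d,"pics/t16.png",250,130,400,210,5)
d=shot("side");crop(d,"pics/s16.png",250,150,410,270,4.8)
E
```

```text
time_s: 17.65
tcp_pos: [484.2, -215.7, 139.7]
eef_rot: [[0.992, -0.129, 0.005], [-0.129, -0.992, -0.003], [0.005, 0.002, -1.0]]
contact_force: [0.5, 0.7, -0.7]
gripper_width: 85.5
```

View pics/t16.png

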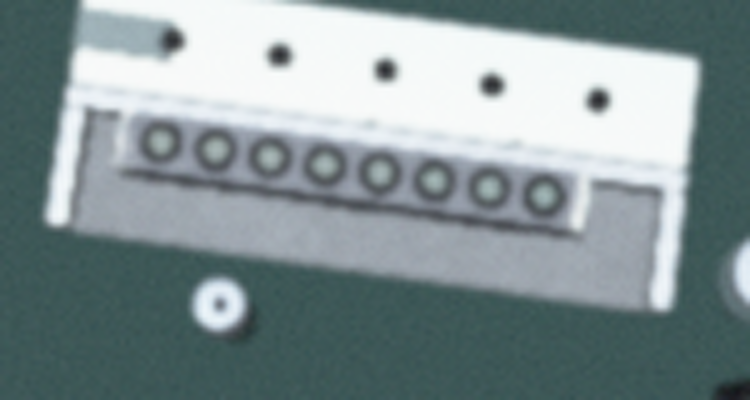

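View pics/s16.png

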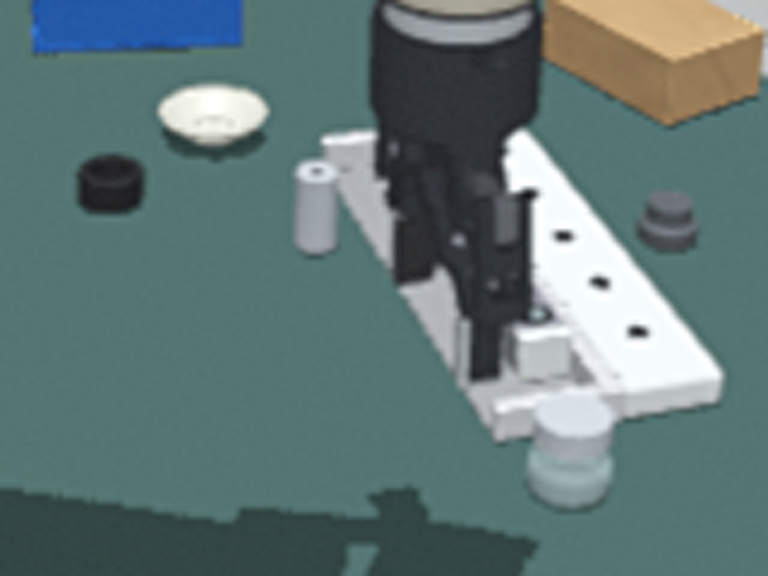

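View pics/topend.png

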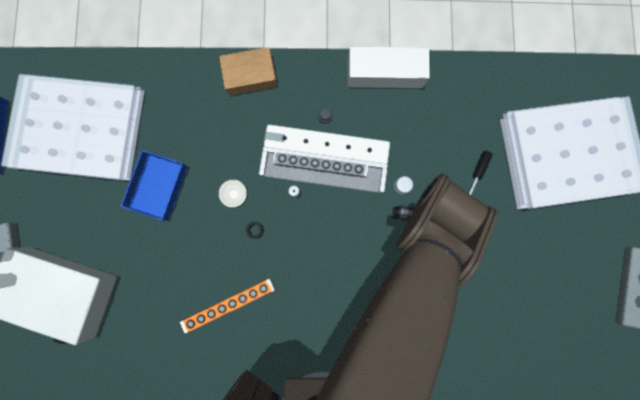

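Run:
```python
from h import *
d=shot("top")
f=lambda L:(np.array(L,float)+.5)/5+[250,130]-.5
w=back(d,f([[161,143],[543,195]]),[28,28]);b=tobay(w);print(b,b.mean(0),np.degrees(np.arctan2(b[0,0]-b[1,0],b[0,1]-b[1,1])))
q,e=case(d,f([[125,111],[116,166],[592,180],[580,234]]),(615,5,-.13));print(e);rep(q)
# bay fence inner edge refit in this crop
M=[[62,150,20],[62,-150,20],[0,150,20],[0,-150,20]]
s=fit(d,M,f([[87,107],[662,186],[70,229],[650,309]]),BAY);print(s.x,s.fun)
```

```text
[[ 48.38190528 108.25315106]
 [ 48.55278662 -86.90701907]] [48.46734595 10.67306599] -0.050167907257242
0.7559842269096748
world [ 6.25031e+02  1.10690e+01 -1.40000e-01] bay [46.7  9.8] ang deg -0.6 L [ 48.  129.8] R [  45.4 -110.2] post offset 79.9 axis world [0.14 0.99]
Lworld [[641.8 129.9]] Rworld [[ 608.3 -107.8]]
[ 5.77897677e+02  7.74226726e+00 -1.29151012e-01] [-0.48270811  0.2840604   0.87102956  0.39284069 -0.73492407 -0.36657633
  0.35181543 -0.33935611]
```

```bash
python3 -m pendant '[[[0,0,0,0,0,0,1],[0,0,0,0,0,0,1]]]'; python3 -c "
from rig import r
print(r.finish_job())"
```

```text
time_s: 17.97
tcp_pos: [483.8, -212.6, 137.8]
eef_rot: [[0.992, -0.129, 0.0], [-0.129, -0.992, 0.0], [0.0, -0.0, -1.0]]
contact_force: [-0.9, 0.5, 0.9]
gripper_width: 85.6
the job is handed in; nothing more can be done
None
```

The case is in the bay, flush along the back fence, and I handed the job in at about 18 s. I used only finger pushes: forward, then the left end, then along its axis behind the post, then the right end in. Last, a two-finger push seated it until it stopped moving, with contact force up to about 9 N.

- **Case position:** the last top picture puts its centre at x = 47 to 48 mm and y = 10 mm in the bay frame. Two ways of measuring it, from the lens windows and from the corners, agree within 2 mm.
- **Case angle:** the lens windows give 0.05° and the corners 0.6° off parallel. Both are inside the 2° limit.
- **Other items:** the jar, dish, ring, lens cell and tray look unmoved. The arm hid part of the driver in the last picture, but nothing went near it.
- **Not measured:** I did not measure the case's height or tilt. It looked flat in every side picture, though the gripper hid part of it in the last one.

No check failed, and the hand-in reports no verdict.

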